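Draw the magnifier boom out to its next hole

ROBOT

A 6-joint arm with a two-finger parallel gripper is mounted at the origin on the work surface. World frame = base frame: x ahead of the robot, y to its left, z up, the work surface at z = 0. Lengths are in mm, angles in rad, forces in N, time in s.
With the tool pointing down it reaches from about 400 to 925 mm from the base axis. Payload 12.5 kg.
Tool frame: the origin (TCP) lies where the fingers leave the gripper's body, on its centre line; the fingertips stand 78 mm ahead of it and the grasp point (between the pads) lies 59 mm ahead of it (env.nose_length is the distance from the TCP to the fingertips, in mm); z points along the fingers, y is the line along which they close (so a half turn about z gives the same grasp; the last joint's range is limited). The gripper opens to 95 mm and grips with 3 to 60 N. Pads are 20 mm wide; open, the fingers measure 119 mm over their backs; the gripper's body (75 mm by 180 mm) begins 59 mm behind the grasp point.
Start: joints at [1.158, 0.491, 1.559, -0, 1.092, -0.106], TCP at [188.736, 595.833, 292.261] pointing down, gripper open.
Joint ranges: [-3.1, 3.1], [-0.84, 2.19], [0.05, 2.79], [-1.13, 4.28], [0.06, 2.93], [-2.69, 2.69]. Speed limits (rad/s): [2.22, 2.22, 2.79, 3.14, 3.14, 3.14].

INTERFACE

Orientations are given as [roll, pitch, yaw] about the fixed x, y, z axes, in that order (R = Rz(yaw) Ry(pitch) Rx(roll)).
In Python, from cell import env gives the robot as it stands. The module is installed in compiled form; this text tells all that it offers.
- The arm moves only by the tool send_rows, never from a script. Its argument "series" is text: rows parted by semicolons, each of 6 numbers parted by spaces: the shift along the tool's x, y, z as a fraction of full scale, then the turn, a rotation vector about the tool's x, y, z as a fraction of full scale. A call has 1 to 5 rows; each row shifts and turns the commanded pose from where the row before left it, along the tool's axes as they then stand; what a row does not reach is not made up. Full scale, the value 1, is 60 mm for a shift and 10 degrees for a turn. A row lasts 1/8 s, in which the tool goes at most 62.5 mm and 10.7 degrees, less where a joint would pass 70% of its speed; a pose out of reach is approached as far as the arm can. A call with a number of a shift or a turn outside -1 to 1 is refused whole. A call with a gripper value outside its range is refused whole. "fingers" is the opening, from 0 (shut) to 1 (fully open), set as the call begins (left out, the last holds). The fingers move at their own pace and stop on an object; the grip force is fixed at half the most. Time passes only in rows, so rows that do not move let the fingers close. It gives the time, the measured TCP pose, the force, the opening and the grip force at its end, in the units of the state.
- env.state(): the state, without advancing time (a new reading comes with each control period).
- env.read_camera(name): name is "scene" or "top" or "wrist"; returns a dict with "color" (480x640x3 uint8, red, green, blue), "z_map" (480x640 float32, mm along the optical axis (not along the pixel's ray), 0 where there is no reading), "fovy" (degrees; the focal length in pixels is half the picture's height over the tangent of half this angle, whatever the lens; pixels are square), "cx", "cy" (the principal point, pixels), "R" (3x3) and "t" (3): a world point X has camera coordinates R X + t. Camera axes: x right, y down, z forward; pixel columns grow to the right and rows downward; lengths in mm; the calibration is good to about 2 mm. The wrist camera is an equidistant fisheye: a pixel r from the principal point sees the ray r / f radians off the axis. A picture is of the moment at which its call begins.
- env.job_done(): hands the job in; it is judged then, once.
The state is a dict: "t": time; "joints": joint angles; "qvel": joint speeds; "tau": joint torques, N m; "eef_pos": TCP position; "tcp_rot": TCP orientation; "ft_force": force on the tool from outside, world axes, zero at the start; "moment": the same for the moment, N m; "opening": opening from 0.0 (shut) to 1.0 (fully open); "grip_force": force on a finger pad.
Only numpy, scipy, OpenCV 4.12 (cv2) and the standard library are available. Lean on these libraries where they do the work, as an engineer would, in place of code of your own. Each camera call takes 0.05 s, during which the arm holds its last target. There are 200 camera calls.

TASK

The lens of the bench magnifier stands one hole short of the vial rack. Press the snap button on its boom flush and draw the outer tube slowly out, away from the post, until the button springs out through the very next hole, and leave it locked there. Feel for the click and stop at it: do not haul the tube against the light button, and do not disturb the rack, the bottle, the jar or the screwdriver.

Things in the scene. Friction and masses are not known exactly. Their poses are not given: they have to be found in the camera images.
- stand: Bench magnifier's stand, bolted down: grey foot 150 x 130 x 22 mm, steel post, grey head block 46 x 50 x 46 mm (its top at 198 mm) and a fixed square inner tube, 27 x 27 mm, running level from the head along this body's +y, axis 175 mm above the bench, to 211 mm from the post. Origin: centre of the foot's underside, z up. Nothing stands above the boom.
- lens (a point): Centre of the round lens (white rim 136 mm across, 26 mm thick) on the boom's axis, 187 mm beyond the first hole. The boom: square aluminium outer tube 32 x 32 mm, 2 mm walls, sleeved on the inner tube; it slides only along the boom, with about 5 N of friction, and reaches 118 mm from the first hole towards the post and 100 mm towards the lens. About 0.7 kg.
- boom (a joint): How far the outer tube is drawn out, away from the post (m): 0 with the button in the middle of the first hole, positive outwards; travel -0.044 to 0.106.
- button (a joint): How far the snap button is pressed in (m): 0 fully out, 6 mm proud of the outer tube, which locks the tube; 0.006 flush with the tube's outer face; 0.008 hidden under the wall. Spring: 2 N at 0, 4 N when hidden.
- vial_rack: Aluminium rack 90 x 110 x 37 mm with small capped vials, standing loose below the lens; origin at the centre of its underside. To be left alone.
- solvent: Amber bottle 68 mm across, 125 mm tall, loose; origin at the centre of its underside. To be left alone.
- septa_jar: White capped jar 56 mm across, 48 mm tall, loose; origin at the centre of its underside. To be left alone.
- driver: Screwdriver lying on the bench, loose. To be left alone.
- first_hole (a point): Mouth of the hole where the button sits at the start, on the tube's face towards the stand's +x. Row of 14 mm holes at mid-height, along the stand's +y (away from the post) from here: +40 mm, 0, the next hole anywhere from -38 to -62 mm (hand-drilled, differs each start), -100 mm. Drawing the tube out by that amount brings the next hole to the button, which has 1 mm play either way.
- button_dome (a point): Snap button: domed steel pin 12 mm across on the inner tube's side to the stand's +x, 147 mm from the post. Point: top of dome, 22 mm off the boom's axis. Held flush by a flat finger, it lets the tube be pulled over it (10 to 15 N); 10 mm on it stays down, the pull is about 5 N, until it springs out into the next hole (if no finger covers that) and stops the tube. Then it bears 12 N, no more.

How it is judged (in metres and radians):
On the way, in this order (a step that is already met when the one before it is completed fails the run):
1. the button is pressed flush with the tube's face while the tube is still at its first hole (value of joint button above 0.005 m and value of joint boom below 0.004 m), for 0.1 s.
2. the tube is drawn out over the button (value of joint button above 0.0065 m and value of joint boom above 0.012 m), for 0.05 s.
At the end, for the whole second after the job is handed in: The outer tube is locked in the very next hole (drawn out 34 to 66 mm), the button is sprung fully out (less than 1.5 mm pressed), the tube is at rest, and rack, bottle and jar are within 10 mm, the screwdriver within 15 mm, of where they stood (value of joint boom between 0.034 and 0.066 m and value of joint button below 0.0015 m and linear speed of boom below 0.01 m/s and distance of each of vial_rack, solvent, septa_jar from where it was at the start of the episode below 0.01 m and distance of driver from where it was at the start of the episode below 0.015 m); the robot touches nothing.
It fails at once if the tube is wrenched against the button (more than 40 N between them) (contact force between button and boom above 40 N).
It fails at once if once at the next hole, the tube is hauled hard against the button (more than 15 N between them) (contact force between button and boom above 15 N and value of joint boom above 0.03 m).
It fails at once if the tube is drawn past the next hole (value of joint boom above 0.072 m).
It fails at once if the tube is pushed in towards the post (value of joint boom below -0.01 m).
It fails at once if rack, bottle, jar or screwdriver is knocked about (distance of any of vial_rack, solvent, septa_jar, driver from where it was at the start of the episode above 0.03 m).
It also fails if it takes over 45 s, if anything falls off the work surface, if the arm or the gripper's body presses on something with over 40 N, if the wrist force passes 120 N, or if a joint passes its speed limit or range.

## Working session

There is one attempt and no reset: what is moved stays moved. The work goes in short steps, Python scripts to look and compute and a tool call to move; the robot and the scene stay as the last step left them, time stands still between calls to the robot, and variables do not carry over. Pictures are saved under pics/ and viewed, at most 10 in all, crops included, and the job is handed in when it is done.

Besides the shell and the picture viewer there is one more tool, called after "Request:" as name(argument=value, ...) on one line, values as JSON. send_rows: Moves the arm, as the interface text tells. Shift numbers are shares of 60 mm and turn numbers shares of 10 degrees, none past 1 either way. Its arguments: {"type":"object","properties":{"series":{"type":"string"},"fingers":{"type":"number"}},"required":["series"]}

```bash
mkdir -p pics
cat > h.py <<'E'
import numpy as np, cv2
from cell import env
def cam(n):
    c=env.read_camera(n); c['f']=240/np.tan(np.radians(c['fovy'])/2); return c
def pts(c):
    v,u=np.mgrid[:480,:640]; z=c['z_map']
    P=np.stack([(u-c['cx'])/c['f']*z,(v-c['cy'])/c['f']*z,z],-1)
    return (P-c['t'])@np.array(c['R'])
def save(c,n): cv2.imwrite('pics/'+n,c['color'][:,:,::-1])
E
python3 - <<'E'
from h import *
print(env.state())
for n in('scene','top'):
    c=cam(n); save(c,n+'1.png'); np.savez(n+'1.npz',P=pts(c),**{k:v for k,v in c.items()})
    print(n,c['fovy'],-np.array(c['R']).T@c['t'])
E
```

```text
{'t': 0.0, 'joints': array([ 1.15840381e+00,  4.91566641e-01,  1.55943935e+00, -1.04064143e-05,
        1.09163619e+00, -1.05611300e-01]), 'qvel': array([2.20289483e-03, 8.49215213e-04, 6.25558394e-04, 9.85084158e-04,
       1.38657421e-04, 9.56343373e-05]), 'tau': array([ 3.59441263e-03, -6.12651801e+01, -2.58166891e+01,  6.93629170e-02,
        4.83231072e-02, -8.86212592e-05]), 'eef_pos': array([188.67483677, 595.69351716, 291.6607672 ]), 'tcp_rot': array([-3.14054801e+00, -1.01457416e-04,  2.83481619e+00]), 'ft_force': array([-0.60048425,  0.5285731 , -0.03750232]), 'moment': array([0.03368248, 0.01430458, 0.01951558]), 'grip_force': 0.0, 'opening': 1.0009607909962315}
scene 55.59887511764137 [1267.26134239   28.40730511  672.9312436 ]
top 56.556792086143254 [ 517.93095027    2.53610249 1009.40920427]
```

View pics/scene1.png

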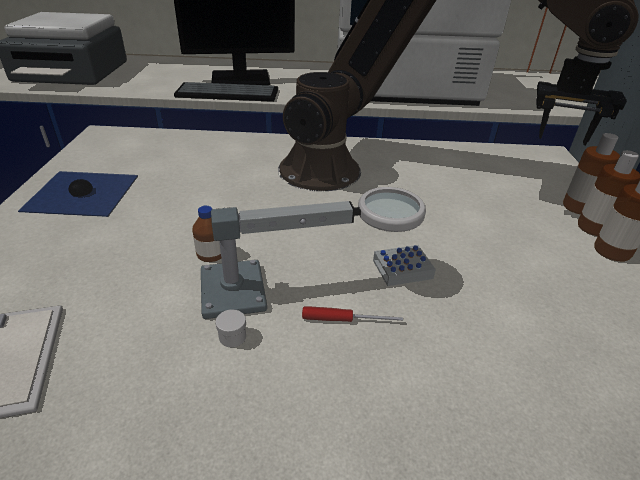

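View pics/top1.png

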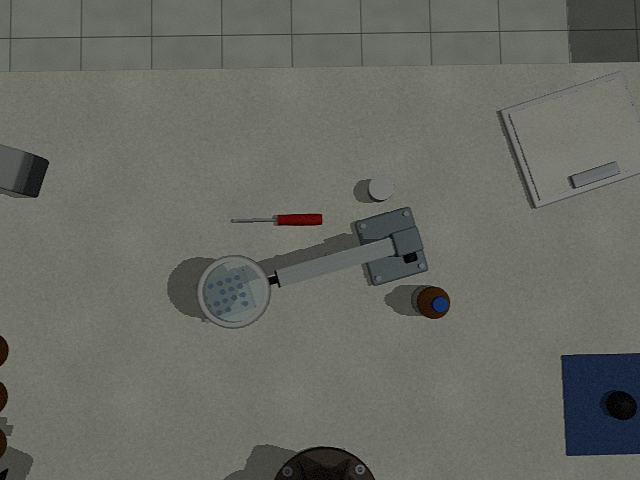

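The scene view shows the boom running from the head (225,222) to the lens (392,208), with the button near (303,220) on the face towards +x. In the top view the tube runs from (395,248) to (278,278), with the head at (407,240). Next I measure the axis, button and holes.

Run:
```python
from h import *
T=np.load('top1.npz'); P=T['P']; 
m=(abs(P[...,2]-191)<5); m[:, :270]=0; m[:,400:]=0; m[:200]=0; m[320:]=0
n,l,s,_=cv2.connectedComponentsWithStats(m.astype('uint8')); k=1+s[1:,4].argmax(); print(s[k]); 
Q=P[l==k]; print(np.median(Q[:,2]))
(cx,cy),(w,h),a=cv2.minAreaRect(Q[:,:2].astype('float32')); print(cx,cy,w,h,a)
c,ev=np.array([cx,cy]),None
d=np.linalg.svd(Q[:,:2]-Q[:,:2].mean(0),full_matrices=False)[2][0]; d*=np.sign(d[1]); print('dir',d,np.arctan2(d[1],d[0]))
mid=Q[:,:2].mean(0); n=np.array([d[1],-d[0]]); s_=(Q[:,:2]-mid)@d; e=(Q[:,:2]-mid)@n; print(mid,s_.min(),s_.max(),np.percentile(e,[1,99]))
# head block
m=(abs(P[...,2]-198)<3.5); m[:, :385]=0;m[:,440:]=0;m[:200]=0;m[280:]=0
H=P[m]; print('head',m.sum(),cv2.minAreaRect(H[:,:2].astype('float32')))
S=np.load('scene1.npz'); 
im=S['color'][185:245,225:365]; cv2.imwrite('pics/s_boom.png',cv2.resize(im[:,:,::-1],None,fx=5.6,fy=5.6,interpolation=cv2.INTER_CUBIC))
```

```text
[ 274  235  126   53 2158]
191.08765383419538
529.7131958007812 -30.00951385498047 40.6802864074707 230.11758422851562 13.246596336364746
dir [-0.25514394  0.96690308] 1.828792897028792
[528.04491699 -28.95405963] -116.3610568622488 113.55258149747122 [-15.69024325  15.73849343]
head 643 ((562.360107421875, -158.31260681152344), (45.291175842285156, 55.33262252807617), 14.745466232299805)
```

View pics/s_boom.png

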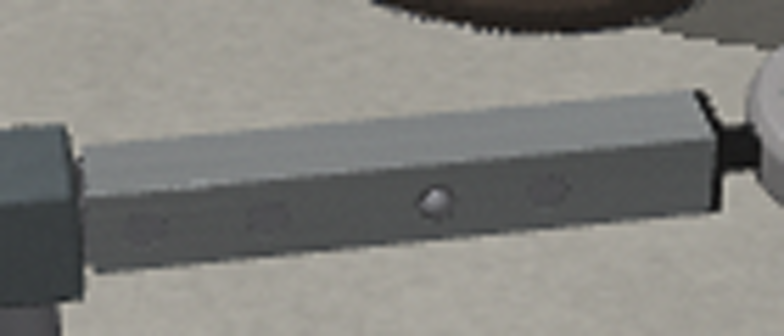

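Run:
```python
from h import *
S=np.load('scene1.npz'); R,t=S['R'],S['t']; o=-R.T@t
d=np.array([-.25514,.96690,0]);n=np.array([d[1],-d[0],0]);mid=np.array([528.045,-28.954,175])
def ray(u,v):
    r=R.T@np.array([(u-S['cx'])/S['f'],(v-S['cy'])/S['f'],1]); 
    k=((mid-o)@n+16)/(r@n); return o+k*r
s=[]
for p in [(148,229),(268,217),(437,201),(549,190)]:
    X=ray(225+(p[0]+.5)/5.6-.5,185+(p[1]+.5)/5.6-.5); s.append((X-mid)@d); print(X,s[-1])
s=np.array(s); f=s[3]-40; print('scale',(s[3]-s[0])/140,'next',(s[1]-s[3])*140/(s[3]-s[0])+40,'hole0',s[2]-f)
s0=(s[3]-40+s[0]+100)/2; b=mid+s0*d; print('s0',s0,'axis pt at button',b)
from scipy.spatial.transform import Rotation as Ro
st=env.state(); cur=Ro.from_euler('xyz',st['tcp_rot']); 
# want tool z down, tool y along +-n
for sg in(1,-1):
    y=sg*n; z=np.array([0,0,-1.]); x=np.cross(y,z); W=Ro.from_matrix(np.stack([x,y,z],1)); rv=(cur.inv()*W).as_rotvec(degrees=True); print(sg,rv,x)
    tgt=b-3*d+[0,0,59]; print('shift tool axes (now)',cur.inv().apply(tgt-st['eef_pos']))
```

```text
[ 566.48159769 -111.90589429  176.36658337] -90.01290012777264
[556.05067474 -72.37599148 176.54657657] -49.13009142010384
[541.07625621 -15.62767575 176.42894384] 9.560428208396246
[530.96247006  22.70037878 176.51641896] 49.20025553084777
scale 0.9943796832758599 next -58.88611825516641 hole0 0.36017267754847637
s0 9.593677701537565 axis pt at button [525.59726907 -19.67787303 175.        ]
1 [-5.38681498e-02  2.16606332e-02  5.76359293e+01] [-0.25514  0.9669   0.     ]
shift tool axes (now) [-508.65220256 -487.33448289   58.14346037]
-1 [-2.53001532e-02 -6.29193259e-02 -1.22364055e+02] [ 0.25514 -0.9669   0.     ]
shift tool axes (now) [-508.65220256 -487.33448289   58.14346037]
```

The holes show up at crop positions (148,229), (268,217), the button at (437,201), and (549,190). That puts the next hole about 59 mm away. Now I turn and approach from above.

Request:
send_rows(series="0 0 -0.2 0 0 1;0 0 -0.2 0 0 1;0 0 -0.2 0 0 1;0 0 0 0 0 1;0 0 0 0 0 1", fingers=1)

```text
t: 0.72
eef_pos: [188.7, 595.7, 328.1]
tcp_rot: [-3.141, 0.0, 1.956]
ft_force: [0.4, 0.7, 0.2]
opening: 1.001
grip_force: 0.0
```

Request:
send_rows(series="0 0 0 0 0 0.764;0 0 0 0 0 0;0 0 0 0 0 0")

```text
t: 1.1
eef_pos: [188.7, 595.8, 328.1]
tcp_rot: [-3.141, 0.0, 1.832]
ft_force: [0.6, 1.2, 0.9]
opening: 0.999
grip_force: 0.0
```

```bash
cat >> h.py <<'E'
from scipy.spatial.transform import Rotation as Ro
d=np.array([-.25514,.96690,0]);n=np.array([d[1],-d[0],0]);b=np.array([525.6,-19.68,175])
W=Ro.from_matrix(np.stack([d,n,[0,0,-1]],1))
def rep(tgt):
    s=env.state(); cur=Ro.from_euler('xyz',s['tcp_rot'])
    print(s['t'],s['eef_pos'],'shift',cur.inv().apply(tgt-s['eef_pos']),'turn',(cur.inv()*W).as_rotvec(degrees=True),'F tool',cur.inv().apply(s['ft_force']),s['opening'],s['grip_force'])
E
python3 -c "
from h import *
rep(b-3*d+[0,0,59])"
```

```text
1.1 [188.72488372 595.80342091 328.07925468] shift [-684.53718138  166.704418     94.17772145] turn [-0.01181609  0.01114019  0.16776555] F tool [ 1.04107339  0.91344692 -0.87697379] 0.998700502163321 0.0
```

Request:
send_rows(series="-0.815 0.198 0 0 0 0;-0.815 0.198 0 0 0 0;-0.815 0.198 0 0 0 0;-0.815 0.198 0 0 0 0;-0.815 0.198 0 0 0 0")

```text
t: 1.72
eef_pos: [309.1, 373.1, 328.3]
tcp_rot: [3.141, -0.0, 1.831]
ft_force: [0.4, 0.3, 0.4]
opening: 1.002
grip_force: 0.0
```

Request:
send_rows(series="-0.815 0.198 0 0 0 0;-0.815 0.198 0 0 0 0;-0.815 0.198 0 0 0 0;-0.815 0.198 0 0 0 0;-0.815 0.198 0 0 0 0")

```text
t: 2.35
eef_pos: [428.9, 151.8, 328.4]
tcp_rot: [3.141, -0.0, 1.831]
ft_force: [0.4, -0.1, 0.4]
opening: 1.002
grip_force: 0.0
```

Request:
send_rows(series="-0.815 0.198 0 0 0 0;-0.815 0.198 0 0 0 0;-0.815 0.198 0 0 0 0;-0.7 0.198 0 0 0 0;0 0 0 0 0 0")

```text
t: 2.98
eef_pos: [523.4, -19.2, 327.8]
tcp_rot: [-3.141, 0.0, 1.828]
ft_force: [-0.8, 0.4, -0.4]
opening: 1.0
grip_force: 0.0
```

```bash
python3 -c "
from h import *
rep(b-3*d+[0,0,59])
c=cam('wrist'); save(c,'w1.png'); print(c['f'],c['cx'],c['cy'],c['fovy'])
s=env.state(); cur=Ro.from_euler('xyz',s['tcp_rot']); print('cam in tool',cur.inv().apply(-np.array(c['R']).T@c['t']-s['eef_pos']))
for q in [b-3*d+16*n,b+22*n,b+40*d+16*n,b-59*d+16*n,b-100*d+16*n]:
  X=np.array(c['R'])@q+c['t']; r=np.hypot(X[0],X[1]); th=np.arctan2(r,X[2]); f=240/np.radians(c['fovy']/2); print([ (np.array([c['cx'],c['cy']])+ff*th*X[:2]/r).round(1) for ff in (f,c['f'])])
"
```

```text
2.975 [523.42231197 -19.20851203 327.79917992] shift [-4.00411005  2.00553704 93.7990651 ] turn [-0.01029972  0.00348664 -0.04815798] F tool [ 0.60481584 -0.63164001  0.44226047] 0.9998690051681066 0.0
371.64829954431775 317.7511120296359 243.52402686491374 65.70646984690485
cam in tool [ 75.88639355  -0.23415396 -90.47626276]
[array([348.2, 261.2]), array([344.8, 259.3])]
[array([358.1, 256.6]), array([353.5, 255.1])]
[array([349.4, 191.8]), array([345.9, 197.6])]
[array([346.1, 341.2]), array([343. , 330.2])]
[array([344.5, 390.8]), array([341.5, 374.3])]
```

View pics/w1.png

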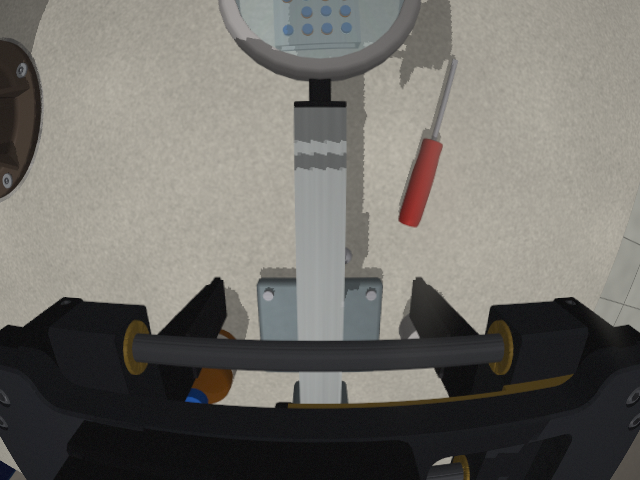

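The wrist view shows the tube centred at column 320.5 and the button at (349,257). Both agree with the world measurement to within about 1 mm. Next I go down and close.

Request:
send_rows(series="-0.08 0.03 0.3 0 0 0;0 0 0.5 0 0 0;0 0 0.5 0 0 0;0 0 0.26 0 0 0;0 0 0 0 0 0")

```text
t: 3.65
eef_pos: [525.2, -20.6, 234.3]
tcp_rot: [-3.14, -0.001, 1.83]
ft_force: [0.6, 0.5, 0.2]
opening: 0.997
grip_force: 0.0
```

Request:
send_rows(series="0 0 0 0 0 0;0 0 0 0 0 0")

```text
t: 3.9
eef_pos: [525.7, -21.1, 235.6]
tcp_rot: [3.14, 0.001, 1.829]
ft_force: [-0.1, -0.4, 0.4]
opening: 0.999
grip_force: 0.0
```

```bash
python3 -c "
from h import *
rep(b-4*d+[0,0,59])"
```

```text
3.9 [525.67102497 -21.14957707 235.5779597 ] shift [-2.5600296   0.30320879  1.58000014] turn [0.08899231 0.03506743 0.01355901] F tool [-0.34036189 -0.18600995 -0.43728798] 0.9986927950045367 0.0
```

Request:
send_rows(series="-0.035 0 0.02 0 0 0;0 0 0 0 0 0;0 0 0 0 0 0;0 0 0 0 0 0", fingers=0.45)

```text
t: 4.4
eef_pos: [525.9, -23.2, 233.4]
tcp_rot: [-3.142, -0.0, 1.829]
ft_force: [0.4, -0.7, 0.3]
opening: 0.638
grip_force: 0.0
```

```bash
python3 -c "
from h import *
rep(b-4*d+[0,0,59])"
```

```text
4.4 [525.94161791 -23.20626063 233.40182979] shift [-0.50316491  0.56938929 -0.59825032] turn [-0.00195121 -0.0069143  -0.00331915] F tool [-0.75057734  0.16703366 -0.33348422] 0.6382877215355887 0.0
```

Request:
send_rows(series="0 0 0 0 0 0;0 0 0 0 0 0;0 0 0 0 0 0;0 0 0 0 0 0;0 0 0 0 0 0", fingers=0.25)

```text
t: 5.03
eef_pos: [526.0, -23.2, 233.5]
tcp_rot: [3.141, 0.0, 1.829]
ft_force: [1.6, 1.4, 0.8]
opening: 0.334
grip_force: 30.0
```

```bash
python3 -c "
from h import *
rep(b-4*d+[0,0,59])"
```

```text
5.025 [526.03328449 -23.20772757 233.48771038] shift [-0.47864979  0.48112289 -0.51211481] turn [0.01476232 0.006088   0.01570301] F tool [ 0.9898976   1.92139455 -0.79539301] 0.33386552621963655 30.000921450555325
```

Opening 31.7 mm means the pads are flat on the tube and the button is flush. The side force is negligible. Now I draw out.

Request:
send_rows(series="0.03 0 0 0 0 0;0.04 0 0 0 0 0;0.05 0 0 0 0 0;0.05 0 0 0 0 0;0.05 0 0 0 0 0")

```text
t: 5.65
eef_pos: [522.8, -11.2, 233.5]
tcp_rot: [3.141, 0.002, 1.829]
ft_force: [2.1, -8.2, -0.2]
opening: 0.333
grip_force: 30.0
```

```bash
python3 -c "
from h import *
rep(b-4*d+[0,0,59])"
```

```text
5.65 [522.83596626 -11.18363454 233.48720537] shift [-12.92125531   0.50163961  -0.49322299] turn [0.02000554 0.08600897 0.01454436] F tool [-8.50803701 -0.07622773  0.20631177] 0.33291870861103967 30.002003498375416
```

Request:
send_rows(series="0.05 0 0 0 0 0;0.05 0 0 0 0 0;0.05 0 0 0 0 0;0.05 0 0 0 0 0;0 0 0 0 0 0")

```text
t: 6.28
eef_pos: [519.6, 0.9, 233.5]
tcp_rot: [3.141, 0.001, 1.829]
ft_force: [1.6, -3.6, -0.5]
opening: 0.333
grip_force: 30.0
```

```bash
python3 -c "
from h import *
rep(b-4*d+[0,0,59])
c=cam('scene'); save(c,'s2.png'); im=c['color'][185:245,225:365]; cv2.imwrite('pics/s2b.png',cv2.resize(im[:,:,::-1],None,fx=5.6,fy=5.6,interpolation=cv2.INTER_CUBIC))"
```

```text
6.275 [519.63739562   0.9017838  233.48524681] shift [-25.42231245   0.50812548  -0.49976189] turn [0.01336317 0.03351846 0.01334842] F tool [-3.84848783  0.58830422  0.52401813] 0.332563178102884 30.00104248523712
```

View pics/s2b.png

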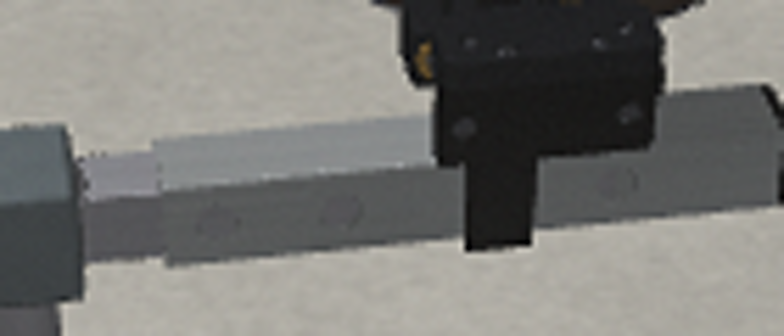

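The tube has moved about 25 mm and the button is hidden. The holes are now at crop positions (218,221), (341,211) and (618,181). I'll re-measure the remaining distance.

Run:
```python
from h import *
S=np.load('scene1.npz'); R,t=S['R'],S['t']; o=-R.T@t
s=[]
for p in [(218,221),(341,211),(618,181)]:
    u,v=225+(p[0]+.5)/5.6-.5,185+(p[1]+.5)/5.6-.5
    r=R.T@np.array([(u-S['cx'])/S['f'],(v-S['cy'])/S['f'],1]); X=o+((b-o)@n+16)/(r@n)*r; s.append((X-b)@d)
s=np.array(s); print(s,'next',(s[1]-s[2])*140/(s[2]-s[0])+40)
```

```text
[-75.81786697 -33.53838215  64.27621049] next -57.74890714505956
```

Request:
send_rows(series="0.05 0 0 0 0 0;0.05 0 0 0 0 0;0.05 0 0 0 0 0;0.05 0 0 0 0 0;0.05 0 0 0 0 0")

```text
t: 6.95
eef_pos: [515.9, 15.1, 233.5]
tcp_rot: [3.141, 0.001, 1.829]
ft_force: [2.5, -8.1, -0.7]
opening: 0.334
grip_force: 30.0
```

Request:
send_rows(series="0.05 0 0 0 0 0;0.05 0 0 0 0 0;0.05 0 0 0 0 0;0.025 0 0 0 0 0;0 0 0 0 0 0")

```text
t: 7.58
eef_pos: [513.1, 25.6, 233.5]
tcp_rot: [3.141, 0.0, 1.829]
ft_force: [2.0, -3.6, 0.3]
opening: 0.334
grip_force: 30.0
```

```bash
python3 -c "
from h import *
rep(b-4*d+[0,0,59])"
```

```text
7.575 [513.07529797  25.63914714 233.47812719] shift [-51.01507597   0.53952769  -0.50349036] turn [0.00847633 0.02055537 0.00876134] F tool [-3.94369203  0.97773532 -0.2535403 ] 0.333555197242102 30.001230016350746
```

Request:
send_rows(series="0.02 0 0 0 0 0;0 0 0 0 0 0")

```text
t: 7.82
eef_pos: [512.8, 26.8, 233.5]
tcp_rot: [3.142, 0.0, 1.829]
ft_force: [1.4, -4.0, 0.7]
opening: 0.333
grip_force: 30.0
```

Request:
send_rows(series="0.02 0 0 0 0 0;0 0 0 0 0 0")

```text
t: 8.07
eef_pos: [512.4, 28.1, 233.5]
tcp_rot: [3.142, -0.0, 1.829]
ft_force: [0.5, -3.2, 0.3]
opening: 0.33
grip_force: 30.0
```

Request:
send_rows(series="0.02 0 0 0 0 0;0 0 0 0 0 0")

```text
t: 8.32
eef_pos: [512.1, 29.4, 233.5]
tcp_rot: [3.142, -0.0, 1.829]
ft_force: [0.8, -2.6, 1.5]
opening: 0.333
grip_force: 30.0
```

Request:
send_rows(series="0.015 0 0 0 0 0;0 0 0 0 0 0")

```text
t: 8.57
eef_pos: [511.8, 30.3, 233.5]
tcp_rot: [3.142, -0.0, 1.829]
ft_force: [0.5, -1.2, 2.6]
opening: 0.334
grip_force: 30.0
```

```bash
python3 -c "
from h import *
rep(b-4*d+[0,0,59])"
```

```text
8.575 [511.82343921  30.30720228 233.45721092] shift [-55.84760425   0.5669178   -0.55931779] turn [ 0.00114505 -0.01696891 -0.00026074] F tool [-1.25378481  0.19987036 -2.62634964] 0.33418182244262296 30.00120621174574
```

Request:
send_rows(series="0.012 0 0 0 0 0;0 0 0 0 0 0")

```text
t: 8.82
eef_pos: [511.6, 31.0, 233.5]
tcp_rot: [3.142, -0.0, 1.829]
ft_force: [-0.1, -1.6, 2.9]
opening: 0.336
grip_force: 30.0
```

```bash
python3 -c "
from h import *
rep(b-4*d+[0,0,59])
c=cam('scene'); save(c,'s3.png'); im=c['color'][185:245,225:365]; cv2.imwrite('pics/s3b.png',cv2.resize(im[:,:,::-1],None,fx=5.6,fy=5.6,interpolation=cv2.INTER_CUBIC))"
```

```text
8.825 [511.62706084  31.01198201 233.4546424 ] shift [-56.57908959   0.58118518  -0.56503637] turn [ 0.00103634 -0.0199386  -0.00452049] F tool [-1.55515963 -0.48706472 -2.89567692] 0.33647158685277284 30.00109065324068
```

View pics/s3b.png

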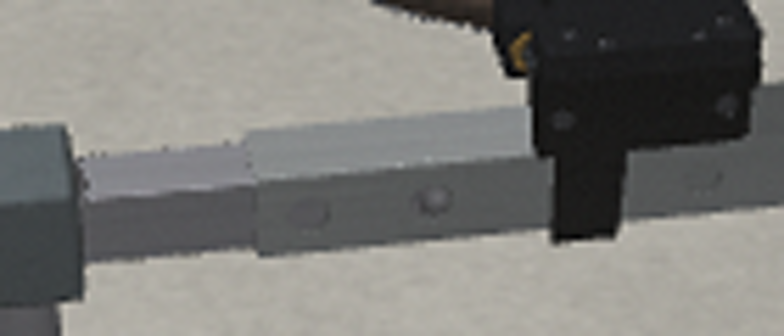

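The button now shows in the next hole at (434,200), clear of the finger, and the drag has dropped. I'll take one more tiny step to confirm it is seated.

Request:
send_rows(series="0.01 0 0 0 0 0;0 0 0 0 0 0")

```text
t: 9.12
eef_pos: [511.5, 31.6, 233.4]
tcp_rot: [-3.142, -0.0, 1.829]
ft_force: [-1.1, -1.3, 2.4]
opening: 0.334
grip_force: 30.0
```

```bash
python3 -c "
from h import *
rep(b-4*d+[0,0,59])
D=[]
c=cam('scene'); P=pts(c); P0=np.load('scene1.npz')['P']
for Q in (P0,P): print(np.round(((Q-b)@n)[217:225,296:310]-16,1))"
```

```text
9.125 [511.48696112  31.56522238 233.43807633] shift [-57.14985239   0.57014312  -0.57799008] turn [-0.00132861 -0.01609415  0.00086394] F tool [-0.97599757 -1.36790653 -2.37847126] 0.3336889905958583 30.001227725297213
[[ 0.7 -0.  -1.4  1.4  0.8 -1.9 -0.5 -1.5 -0.8  0.1 -0.7 -2.5 -1.2 -0.7]
 [-0.1 -0.7 -1.4 -2.1 -0.5 -1.2  0.6 -2.8 -0.1 -1.1  0.  -0.3  0.  -1.5]
 [-0.9  0.  -1.2  0.  -2.5 -0.9  0.1  3.7  0.1 -2.2 -2.1 -0.8  0.3  1.3]
 [ 0.2 -0.2 -0.  -2.   1.6  2.   2.7  3.2  3.1 -0.4  0.5 -1.9 -1.3 -2.3]
 [ 0.3  0.6  3.  -3.5  3.1  3.3  5.   5.8  3.7  3.2 -2.7 -1.2 -0.3 -2. ]
 [ 0.6 -0.6 -1.5 -5.3  1.   4.7  5.7  5.7  3.5  1.3 -0.3 -1.8 -0.2 -1.1]
 [ 0.3  2.2  1.2 -0.7 -0.5  3.6  6.1  4.4  5.2 -0.9  1.8 -1.2 -0.4  0.1]
 [-1.9  1.1 -1.  -0.4 -0.5 -0.8 -2.1 -2.5 -1.4  0.8 -0.3 -0.2 -1.3 -0.3]]
[[-5.000e-01 -1.700e+00 -1.200e+00 -7.000e-01  1.000e-01  6.000e-01
  -3.000e-01 -2.000e+00 -3.000e-01  5.000e-01 -1.500e+00 -1.100e+00
   1.300e+00 -1.200e+00]
 [-3.000e-01  4.000e-01  3.000e-01 -2.700e+00  7.000e-01 -3.400e+00
  -2.000e-01 -1.600e+00 -1.600e+00 -1.700e+00  2.100e+00  2.000e-0
[... 293 characters left out ...]
.400e+00  1.000e-01  8.000e-01
  -2.300e+00  9.000e-01]
 [ 2.000e-01  7.000e-01 -1.200e+00  7.000e-01  8.000e-01  3.700e+00
   1.800e+00  3.600e+00  3.600e+00  1.000e-01 -1.500e+00  6.000e-01
  -7.000e-01 -4.000e-01]
 [-1.300e+00 -1.800e+00  1.000e+00 -3.900e+00  1.000e-01  2.700e+00
   3.000e+00  3.100e+00  5.300e+00  1.000e-01 -1.200e+00 -0.000e+00
   5.000e-01 -2.000e-01]
 [ 2.000e-01  6.000e-01 -8.000e-01 -8.000e-01 -5.400e+00 -3.600e+00
   1.000e+00  1.100e+00 -5.000e-01  1.500e+00 -3.000e+00  1.000e-01
   7.134e+02 -1.300e+00]
 [ 7.000e-01  1.800e+00 -3.000e-01 -1.000e+00 -1.000e+00 -1.400e+00
  -1.200e+00  1.000e-01 -1.000e-01 -3.100e+00 -3.200e+00 -1.600e+00
  -5.000e-01  2.000e-01]]
```

The depth suggests the dome is about 4 mm proud, still riding the hole's edge. I continue gently.

Request:
send_rows(series="0.01 0 0 0 0 0;0 0 0 0 0 0")

```text
t: 9.43
eef_pos: [511.3, 32.1, 233.5]
tcp_rot: [-3.142, -0.0, 1.829]
ft_force: [-1.3, -1.8, 3.7]
opening: 0.337
grip_force: 30.0
```

```bash
cat > q.py <<'E'
from h import *
rep(b-4*d+[0,0,59])
q=[]
for i in range(4):
    c=cam('scene'); q.append((pts(c)-b)@n-16)
q=np.median(q,0); print(np.round(q[219:224,300:305],1), np.round(np.load('scene1.npz')['P'][219:224,300:305]@n-b@n-16,1).mean(), q[219:224,300:305].mean())
E
python3 q.py
```

```text
9.425 [511.34219747  32.0713268  233.45106912] shift [-57.67625235   0.57986352  -0.55531863] turn [-9.56722810e-05 -6.34464199e-03  1.98338343e-03] F tool [-1.42546082 -1.67125001 -3.73135151] 0.3368139153978958 30.00124868005514
[[-1.6  1.5  0.1  1.1  0.1]
 [ 0.3  2.6  4.   2.8  3.7]
 [ 1.4  2.4  4.1  5.8  5.5]
 [ 1.8  4.2  5.1  4.6  4.7]
 [-4.1  4.2  5.4  5.3  4.8]] 2.9360000000000004 2.792659617512576
```

Request:
send_rows(series="0.01 0 0 0 0 0;0 0 0 0 0 0")

```text
t: 9.88
eef_pos: [511.3, 32.4, 233.5]
tcp_rot: [3.142, 0.0, 1.829]
ft_force: [-0.8, -5.1, 4.6]
opening: 0.334
grip_force: 30.0
```

```bash
python3 q.py
```

```text
9.875 [511.26257453  32.39571372 233.45749315] shift [-58.01039567   0.57732428  -0.52637631] turn [ 0.00419401  0.01589016 -0.00118707] F tool [-4.69285486 -2.07707984 -4.56594505] 0.3343681992900125 30.001933202147484
[[-1.7  0.8  2.1  2.   1.6]
 [-0.   2.9  3.5  3.3  2.7]
 [ 1.6  2.7  4.8  4.6  4.3]
 [ 1.8  3.   4.3  4.3  5.9]
 [-1.9  3.9  5.1  3.8  5. ]] 2.9360000000000004 2.8064039618200045
```

The step fell short and the pull rose from 1.4 to 4.7 N, so the button has caught. I stop here, ease off, open and withdraw.

Request:
send_rows(series="-0.006 0 0 0 0 0;0 0 0 0 0 0")

```text
t: 10.32
eef_pos: [511.3, 32.4, 233.4]
tcp_rot: [-3.142, -0.0, 1.829]
ft_force: [-2.1, -2.0, 4.5]
opening: 0.331
grip_force: 30.0
```

Request:
send_rows(series="0 0 0 0 0 0;0 0 0 0 0 0;0 0 0 0 0 0;0 0 0 0 0 0;0 0 0 0 0 0", fingers=1)

```text
t: 10.95
eef_pos: [511.3, 32.3, 233.4]
tcp_rot: [3.142, -0.0, 1.829]
ft_force: [-0.1, -1.2, -0.2]
opening: 0.802
grip_force: 0.0
```

Request:
send_rows(series="0 0 0 0 0 0;0 0 -0.3 0 0 0;0 0 -0.7 0 0 0;0 0 -0.7 0 0 0;0 0 0 0 0 0")

```text
t: 11.58
eef_pos: [511.9, 32.2, 338.1]
tcp_rot: [3.136, 0.002, 1.829]
ft_force: [0.7, 0.7, -0.6]
opening: 0.998
grip_force: 0.0
```

```bash
python3 q.py; python3 -c "
from h import *
c=cam('scene'); save(c,'s4.png'); im=c['color'][170:350,180:440]; cv2.imwrite('pics/s4b.png',cv2.resize(im[:,:,::-1],None,fx=3,fy=3,interpolation=cv2.INTER_CUBIC))"
```

```text
11.575 [511.8833456   32.23175205 338.09809854] shift [-57.5229979   -0.52028855 104.19102521] turn [0.29395275 0.09370482 0.00365125] F tool [0.52744442 0.89389254 0.62162226] 0.9983946631326306 0.0
[[-1.3  0.6  1.9  2.   1.7]
 [ 0.2  2.7  3.2  4.7  3. ]
 [ 3.1  3.7  3.5  4.4  4.7]
 [ 1.5  2.4  4.7  5.2  6. ]
 [-2.9  3.7  5.2  5.9  5.2]] 2.9360000000000004 2.9973472018459177
```

View pics/s4b.png

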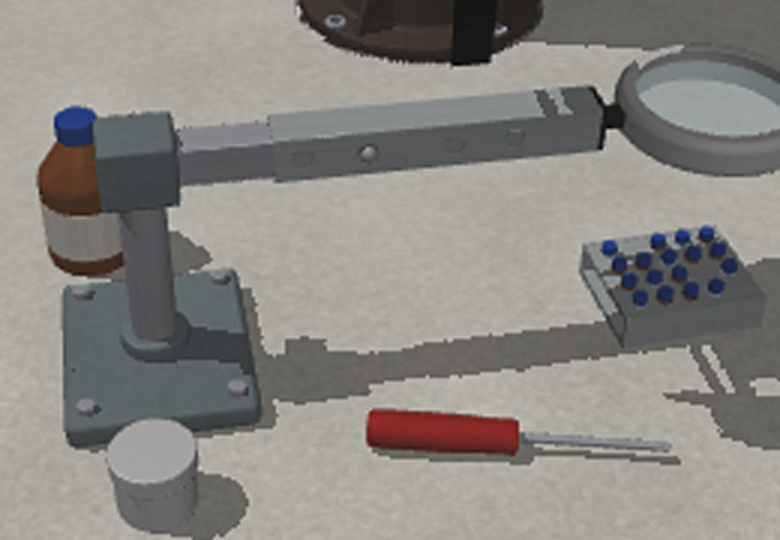

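The button stands fully out in the next hole at (368,153), the gripper is clear, and the loose objects haven't moved.

```bash
python3 -c "
from cell import env
print(env.job_done())"
```

```text
the job is handed in; nothing more can be done
None
```

The tube is drawn out about 58 mm and locked in the very next hole with the button sprung out; rack, bottle, jar and screwdriver look unmoved, and the job is handed in (no verdict was returned).

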